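# Secure the parts case with its snap hook

## Robot

A 7-joint arm with a two-finger parallel gripper is mounted at the origin on the work surface. World frame = base frame: x ahead of the robot, y to its left, z up, the work surface at z = 0. Lengths are in m, angles in rad, forces in N, time in s.
With the tool pointing down it reaches from about 0.425 to 0.925 m from the base axis. Payload 6.8 kg.
Tool frame: the origin (TCP) lies at the very end of the fingers, on their centre line; the grasp point (between the pads) lies 19 mm behind it; z points along the fingers, y is the line along which they close (so a half turn about z gives the same grasp; the last joint's range is limited). The gripper opens to 85 mm and grips with 20 to 120 N. Pads are 22 mm wide; open, the fingers measure 114 mm over their backs; the gripper's body (76 mm by 85 mm) begins 54 mm behind the grasp point. The pads swing forward as they close: fully open they stand 13 mm farther back than shut.
Start: joints at [-1.399, 0.477, 0.022, 1.555, -0.011, 1.109, -0.083], TCP at [0.186, 0.649, 0.231] pointing down, gripper open.
Joint ranges: [-2.96, 2.96], [-0.34, 2.1], [-1.41, 1.46], [0.24, 2.44], [-1.37, 4.51], [0.17, 1.92], [-2.96, 2.96]. Speed limits (rad/s): [2.39, 2.39, 3.14, 3.14, 3.14, 3.14, 3.14].

## Interface

Orientations are given as a unit quaternion [w, x, y, z].
In Python, from station import bot gives the robot as it stands.
- The arm moves only by the tool apply_moves, never from a script. Its argument "deltas" is a list of rows, each a list of 3 entries, a list of its own where there are three numbers: the closure, from 0 (fully open) to 1 (shut), then the shift along the tool's x, y, z in units of 0.2 m (1.0 is 0.2 m), then the turn about the tool's z in units of 2 pi rad (1.0 is 2 pi rad). A call has 1 to 12 rows; each row is the pose to reach, as a shift and turn from the pose commanded when the call began, along the tool's axes at that moment, turning the shorter way round; what a row does not reach only later rows make up. A row lasts 1/10 s, in which the tool goes at most 50 mm and 8.59 degrees, less where a joint would pass 70% of its speed; a pose out of reach is approached as far as the arm can. A call with a number of a shift or a turn outside -1 to 1 is refused whole. A call with a gripper value outside its range is refused whole. The fingers move at their own pace and stop on an object; "squeeze" is the grip in N (left out, the last holds). Time passes only in rows, so rows that repeat a pose let the fingers close. It gives the time, the measured TCP pose, the force, the opening and the grip force at its end, in the units of the state.
- bot.get_obs(): the state, without advancing time (a new reading comes with each control period).
- bot.read_camera(name): name is "scene" or "side" or "wrist"; returns a dict with "color" (420x560x3 uint8, red, green, blue), "intrinsics" (3x3 intrinsics, pixels), "k1" (the pictures are not rectified: a ray, as slopes to the right and down, at radius r is drawn at 1 + k1 r^2 times it, then the intrinsics apply), "pose" (4x4, takes a point from camera to world coordinates); the wrist camera has in their place "hand_eye" (4x4, takes a point from camera to tool coordinates, whose origin is the TCP and whose axes are the flange's). Camera axes: x right, y down, z forward; pixel columns grow to the right and rows downward; lengths in m; the calibration is good to about 2 mm. A picture is of the moment at which its call begins: read the wrist's pose just before it. There is no depth.
- bot.hand_in(): hands the job in; it is judged then, once.
Trained networks look in a picture, given as the dict that the camera call returned (one of the last four; its "shot" number tells which), for a name from the list of things; names that differ only in an ending like _2 or _b are one class to them, and where a whole thing is asked for, a point or a joint stands for the part that bears it (a point fixed in the world has none). Each returns a list of dicts, best first, with "confidence" (0 to 1); they miss things now and then, are a little off and sometimes report something else, mostly with a low value. They report only what shows in the picture. A call takes as long as a camera call. They do not tell look-alikes from the thing itself.
- bot.look_for(picture, target): "point" ([x, y, z] in m, in world coordinates, good to about 4 mm: the middle of the surface that is visible of it).
The state is a dict: "t": time; "q": joint angles; "joint_vel": joint speeds; "joint_torque": joint torques, N m; "eef_pos": TCP position; "tool_rot": TCP orientation; "contact_force": force on the tool from outside, world axes, zero at the start; "torque": the same for the moment, N m; "gripper_width": opening from 0.0 (shut) to 1.0 (fully open); "grasp_force": force on a finger pad.
Only numpy, scipy, OpenCV 4.12 (cv2) and the standard library are available. Lean on these libraries where they do the work, as an engineer would, in place of code of your own. Each camera call takes 0.05 s, during which the arm holds its last target. There are 200 camera calls.

## Task

Fold the case's steel hasp down flat over its staple, then pick up the snap hook by its loose sleeve grip and push it onto one leg of the staple until the leg has forced the sprung gate open and the gate has snapped shut behind it. Prove the catch with a gentle backward tug of several newtons held for a moment, then let go and leave the hook lying flat on the closed hasp, hung on the staple. Never load hook and staple with more than 20 N, and do not disturb the other things on the bench.

Things in the scene. Friction and masses are not known exactly. Their poses are not given: they have to be found in the camera images.
- case: Flat grey parts case, 260 (x) x 200 (y) x 60 mm high, fixed to the bench; origin at the centre of its underside, +x points away from the robot (the carrying handle is at -x), z up. Its flat lid top is 60 mm above the bench and carries the hasp and the staple.
- staple: Steel hoop standing on the lid, fixed: two upright legs of 8 mm round bar, 30 mm apart between centres along the case's y (gap 22 mm), crossbar on top, 40 mm high. Origin at its foot, midway between the legs, at lid height; axes as the case's. The hook goes on along the case's +x, square to the hoop, one jaw through the hoop, the other outside.
- leg_right (a point): On the axis of the staple's leg at the case's -y side, 18 mm above the lid. Either leg will do.
- leg_left (a point): On the axis of the staple's leg at the case's +y side, 18 mm above the lid.
- hasp (a joint): Angle of the hasp flap, a steel strap 26 mm wide, 3 mm thick, 108 mm long from its hinge, with a slot 13 mm wide for the staple and a solid end 29 mm long. 0 = flat on the lid, the staple standing through the slot, its top then 3 mm above the lid; starts raised 0.45 to 0.9 rad and stays where it is left (under 1 N at its end moves it).
- hasp_hinge (a point): On the hasp's hinge axis, which runs along the case's x: 55 mm to +y of the staple's middle, 1 mm above the lid. The strap reaches from here over the staple towards -y; to close it, push its end from the hinge's side towards -y and down.
- hasp_end (a point): On the hasp flap's upper face, in the middle of its solid end, 100 mm from the hinge axis.
- snap: Steel snap hook, 146 mm long, about 130 g, lying flat on the bench: a level U of 9 mm round bar, its axis 5 mm above the underside, on a straight shank along x (from x = -63) with a black sleeve grip around it. Origin on the underside, on the centre line, 72 mm behind the mouth; +x points along it to the mouth, z up. Grasp the sleeve across y, at about x = -14.
- grip (a point): Fixed point of the hook at x = -14, z = 13 mm, always inside the sleeve. The sleeve is a block 56 (x) x 16 (y) x 26 mm high that slides on the shank with 3 N of friction, 28 mm from stop to stop; where it stands is not measured, but it always covers x = -28 to 0. A push on the sleeve first takes up its unknown free travel (0 to 28 mm); a pull back after it, all 28 mm.
- bottom (a point): Inside bottom of the snap hook's U, at x = 40.5, y = 0 on the hook. The jaws run along x at y = +15.5 and -15.5 (22 mm free between), to x = 77 (-y jaw, with the gate's pivot) and x = 83 (+y jaw, the nose). A leg of the staple inside has its centre between x = 44.5 (on the bottom) and x = 64.5 (on the shut gate).
- mouth (a point): Middle of the snap hook's mouth, on the shut gate's axis: x = 72, y = 0, z = 5 mm on the hook. A leg gets past the gate only when it is pushed to within about 5 mm of the bottom, easiest with the leg at y = 0 to +4 mm.
- gate (a joint): Angle of the hook's gate, a 7 mm bar across the mouth, 25 mm long, pivoted on the -y jaw at x = 72, y = -15.5: 0 = shut (a stop keeps it from opening outwards), 1.35 rad = swung inwards along that jaw. A spring shuts it; a leg pressing it from outside feels about 3 to 7 N, at last mostly sideways. Bottoming in the U is hard: the force then climbs fast.
- board: Black circuit board, 62 x 62 mm, loose bystander; origin at the centre of its underside. It may lie in either of two places with the snap hook in the other.
- screwdriver: Screwdriver, 160 mm, loose bystander, lying; origin under its middle.
- brush: Brush, 170 mm, loose bystander, lying; origin under its middle.
- tweezers: Steel tweezers, 120 mm, loose bystander, lying; origin under their middle.
- spool: Spool, 56 mm across, 42 mm high, standing bystander; origin at the centre of its underside.
- flux_jar: Small jar, 44 mm across, 50 mm high, standing bystander; origin at the centre of its underside.
There are look-alikes about, which are no part of the job. Leave any blue or red look-alike of the snap alone.

How it is judged:
On the way, in this order (a step that is already met when the one before it is completed fails the run):
1. the hasp is folded down flat (value of joint hasp below 0.08 rad), for 0.1 s.
2. a leg of the staple is inside the snap hook and the gate has shut behind it (value of joint hasp below 0.08 rad and ((x of leg_left in the frame of snap between 0.041 and 0.068 m and y of leg_left in the frame of snap between -0.011 and 0.011 m and z of leg_left in the frame of snap between -0.005 and 0.022 m) or (x of leg_right in the frame of snap between 0.041 and 0.068 m and y of leg_right in the frame of snap between -0.011 and 0.011 m and z of leg_right in the frame of snap between -0.005 and 0.022 m)) and value of joint gate below 0.12 rad), for 0.1 s.
3. a backward tug: the held snap hook's shut gate bears on the leg with more than 3 N (((x of leg_left in the frame of snap between 0.0605 and 0.068 m and y of leg_left in the frame of snap between -0.011 and 0.011 m and z of leg_left in the frame of snap between -0.005 and 0.022 m) or (x of leg_right in the frame of snap between 0.0605 and 0.068 m and y of leg_right in the frame of snap between -0.011 and 0.011 m and z of leg_right in the frame of snap between -0.005 and 0.022 m)) and value of joint gate below 0.12 rad and contact force between snap and staple above 3 N and contact force between the fingers and snap above 1 N), for 0.2 s.
At the end, for the whole second after the job is handed in: The hasp is down (under 0.08 rad), one leg of the staple is inside the U of the snap hook with the gate shut (under 0.12 rad), the hook lies flat (within 0.2 rad) and at rest (all of step 2 and angle between snap's own z axis and vertical below 0.2 rad and linear speed of snap below 0.02 m/s); the robot touches nothing.
It fails at once if hook and staple pressed together with more than 20 N (contact force between snap and staple above 20 N).
It fails at once if a bystander moved by more than 30 mm (distance of any of board, screwdriver, brush, tweezers, spool, flux_jar from where it was at the start of the episode above 0.03 m).
It also fails if it takes over 58 s, if anything falls off the work surface, if the arm or the gripper's body presses on something with over 40 N, if the wrist force passes 120 N, or if a joint passes its speed limit or range.

## Working session

There is one attempt and no reset: what is moved stays moved. The work goes in short steps, Python scripts to look and compute and a tool call to move; the robot and the scene stay as the last step left them, time stands still between calls to the robot, and variables do not carry over. Pictures are saved under pics/ and viewed, at most 10 in all, crops included, and the job is handed in when it is done.

Besides the shell and the picture viewer there is one more tool, called after "Emit:" as name(argument=value, ...) on one line, values as JSON. apply_moves: Moves the arm, as the interface text tells. Its arguments: {"type":"object","properties":{"deltas":{"type":"array","items":{"type":"array"}},"squeeze":{"type":"number"}},"required":["deltas"]}

```bash
ls; mkdir -p pics; cat > h.py <<'E'
import numpy as np, cv2
from scipy.spatial.transform import Rotation as R
from station import bot
def T_tool(o):
    T=np.eye(4);q=o['tool_rot'];T[:3,:3]=R.from_quat([q[1],q[2],q[3],q[0]]).as_matrix();T[:3,3]=o['eef_pos'];return T
def campose(p,o=None):
    return np.array(p['pose']) if 'pose' in p else T_tool(o)@np.array(p['hand_eye'])
def ray(p,uv,o=None):
    K=np.array(p['intrinsics']);d=np.array([(uv[0]-K[0,2])/K[0,0],(uv[1]-K[1,2])/K[1,1]])
    u=d.copy()
    for _ in range(30): u=d/(1+p['k1']*(u@u))
    C=campose(p,o);return C[:3,3],C[:3,:3]@np.array([u[0],u[1],1])
def atz(p,uv,z,o=None):
    c,d=ray(p,uv,o);return c+d*(z-c[2])/d[2]
def proj(p,X,o=None):
    C=np.linalg.inv(campose(p,o));x=C[:3,:3]@np.array(X)+C[:3,3];s=x[:2]/x[2];s=s*(1+p['k1']*(s@s))
    K=np.array(p['intrinsics']);return np.array([K[0,0]*s[0]+K[0,2],K[1,1]*s[1]+K[1,2]])
def save(p,n,crop=None,f=1):
    im=p['color'][:,:,::-1]
    if crop: im=im[crop[1]:crop[3],crop[0]:crop[2]]
    if f!=1: im=cv2.resize(im,None,fx=f,fy=f,interpolation=cv2.INTER_CUBIC)
    cv2.imwrite('pics/'+n,im)
def tool_delta(o,dw): # world shift -> tool units
    return T_tool(o)[:3,:3].T@np.array(dw)/0.2
E
python3 - <<'E'
from h import *
np.set_printoptions(precision=4,suppress=True)
o=bot.get_obs();print(o)
ps={n:bot.read_camera(n) for n in('scene','side')}
for n,p in ps.items():
    print(n,p['pose'],p['k1'],p['intrinsics'])
    save(p,n+'0.png')
    for t in ('case','staple','snap','hasp','hasp_end','grip','mouth','board','screwdriver','brush','tweezers','spool','flux_jar'):
        for r in bot.look_for(p,t)[:4]: print(t,np.array(r['point']),round(r['confidence'],2),proj(p,r['point']))
p=ps['scene'];q=ps['side']
cv2.imwrite('pics/both.png',cv2.resize(np.vstack([p['color']]),None,fx=1.4,fy=1.4)[:,:,::-1])
E
```

```text
pics
{'t': 0.0, 'q': array([-1.3991,  0.4778,  0.0223,  1.5565, -0.0115,  1.1093, -0.0831]), 'joint_vel': array([-0.0013, -0.0005,  0.0001,  0.001 ,  0.0001, -0.0005, -0.0007]), 'joint_torque': array([ -0.0002, -59.6447,   1.6081, -28.1196,   0.0124,   0.0093,
        -0.    ]), 'eef_pos': array([0.1862, 0.6482, 0.2303]), 'tool_rot': array([-0.0001,  0.1394,  0.9902, -0.0009]), 'contact_force': array([ 0.051 , -0.1903, -0.8246]), 'torque': array([ 0.0416, -0.015 ,  0.0386]), 'grasp_force': 0.0, 'gripper_width': 1.0043322744118184}
scene [[-0.8716  0.3437 -0.3496  1.0078]
 [ 0.4898  0.5798 -0.6511  0.9477]
 [-0.0211 -0.7387 -0.6737  1.0755]
 [ 0.      0.      0.      1.    ]] -0.14367268977348688 [[455.7388   0.     275.812 ]
 [  0.     455.7388 209.8594]
 [  0.       0.       1.    ]]
case [0.5683 0.1327 0.0597] 0.84 [277.5788 252.0223]
case [0.5065 0.4749 0.0431] 0.66 [362.2632 330.2099]
case [ 0.4747 -0.3234  0.0101] 0.4 [240.2245 174.8651]
staple [0.5806 0.1095 0.0892] 0.42 [269.9856 241.9358]
snap [ 0.5448 -0.436   0.0104] 0.61 [211.6506 165.351 ]
snap [ 0.3184 -0.2475  0.0136] 0
[... 2004 characters left out ...]
256.271  345.2181]
grip [ 0.5337 -0.4462  0.0046] 0.77 [337.3785 319.838 ]
grip [ 0.4715 -0.3331  0.0131] 0.73 [298.4177 292.5726]
grip [ 0.3104 -0.2611  0.0102] 0.71 [233.3833 287.8763]
mouth [ 0.3097 -0.2569  0.0108] 0.65 [232.7778 286.7524]
mouth [ 0.4677 -0.3307  0.0108] 0.6 [296.7362 292.9103]
mouth [ 0.3122 -0.4686  0.01  ] 0.6 [254.277  346.5986]
mouth [ 0.5252 -0.4524  0.0093] 0.58 [335.5216 321.0505]
board [ 0.4682 -0.1501  0.0043] 0.73 [276.1241 255.1803]
screwdriver [ 0.7243 -0.2306  0.0191] 0.77 [364.2313 251.7873]
brush [ 0.678  -0.3016  0.0191] 0.73 [361.8483 268.9825]
spool [0.5928 0.4147 0.027 ] 0.71 [263.1672 167.2345]
flux_jar [0.4939 0.4534 0.0294] 0.48 [238.2372 165.7151]
```

View pics/both.png

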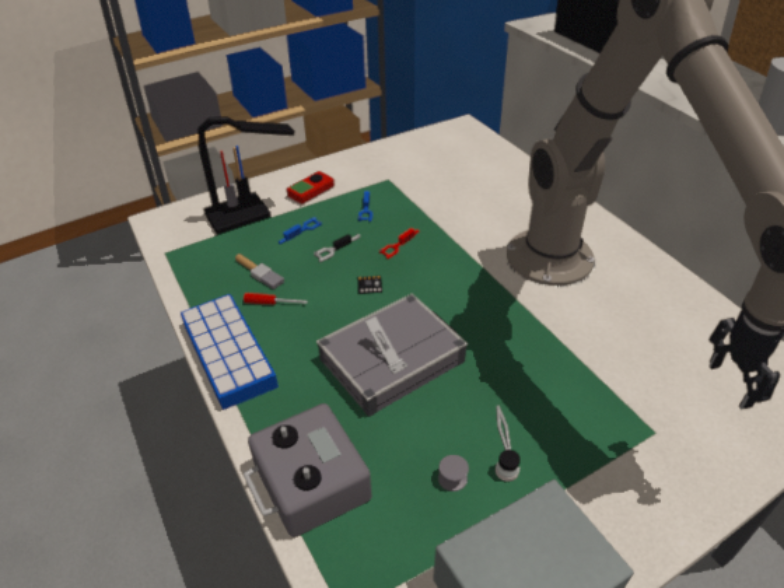

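View pics/side0.png

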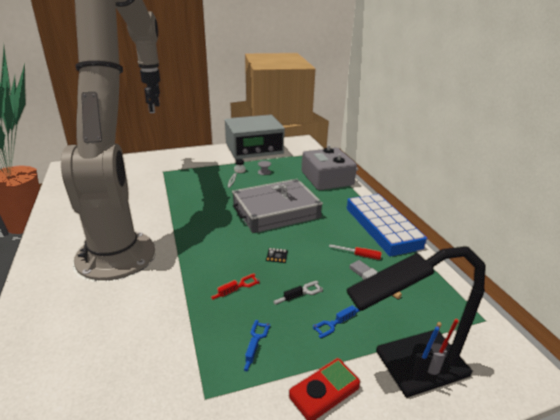

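The scene picture (×1.4) shows these snap hooks: blue at (300,231) and (365,206), red at (400,242), and one with a bright steel U and black sleeve at (338,246). In the unscaled picture that one is about (240,175), and in the side picture it is at (298,292). It is the one that fits the description. I'll confirm it in an enlarged crop together with the hasp.

```bash
python3 - <<'E'
from h import *
a=bot.read_camera('scene');b=bot.read_camera('side')
def c(p,x,y,w,h,f): return cv2.resize(p['color'][y:y+h,x:x+w,::-1],(w*f,h*f),interpolation=cv2.INTER_CUBIC)
top=np.hstack([c(a,215,155,50,37,8),c(b,265,272,50,37,8)])
bot_=np.hstack([c(a,220,205,120,90,3),c(b,228,175,100,75,4)[:270,:]])
bot_=cv2.copyMakeBorder(bot_,0,0,0,800-bot_.shape[1],cv2.BORDER_CONSTANT)
cv2.imwrite('pics/comp.png',np.vstack([top,bot_]))
E
```

```text
(no output)
```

View pics/comp.png

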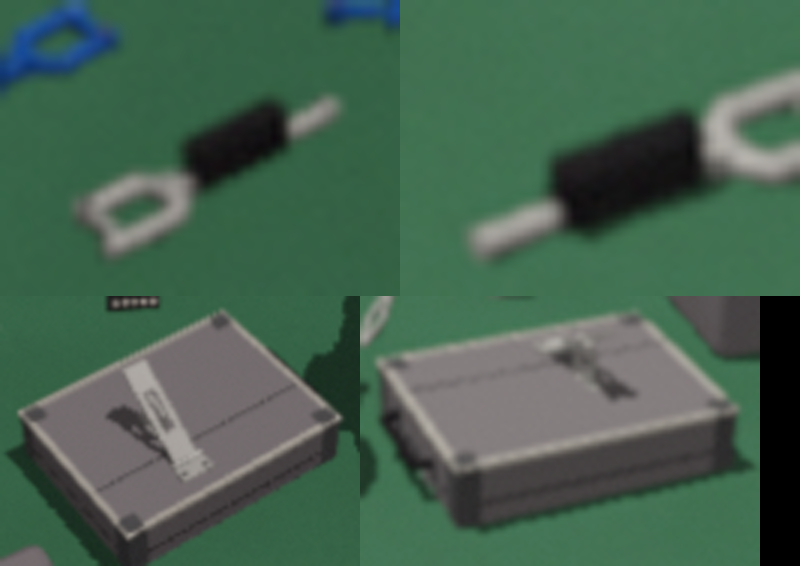

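The crop confirms the target: a bright steel U with a black sleeve, and the mouth points away from the robot. The hasp is raised, with its hinge at crop pixel (195,468). Next I'll work out the geometry and plan an overhead wrist view.

```bash
python3 - <<'E'
from h import *
np.set_printoptions(precision=4,suppress=True)
a=bot.read_camera('scene');b=bot.read_camera('side')
A=np.array([atz(a,u,.06) for u in [(226.7,244),(293.3,210.3),(333.3,245.7),(262.7,284.7)]])
B=np.array([atz(b,u,.06) for u in [(232.5,191.5),(297.3,179.3),(322.5,203.5),(253,218.5)]])
print(A,A.mean(0));print(B,B.mean(0))
for M in(A,B): print(np.linalg.norm(np.diff(np.vstack([M,M[:1]]),axis=0),axis=1))
print('tail',atz(a,(257.3,167.9),.005),atz(b,(273.75,302.6),.005))
print('sleeve ctr top',atz(a,(215+235/8,155+140/8),.013),atz(b,(265+228/8,272+165/8),.013))
print('hinge',atz(a,(285,262.3),.062))
o=bot.get_obs();w=bot.read_camera('wrist');print(w['hand_eye'],w['intrinsics'],w['k1'])
T=T_tool(o);print(T)
for t in ((.50,.05,.40),(.47,-.29,.3)): print(T[:3,:3].T@(np.array(t)-T[:3,3])/.2)
E
```

```text
[[ 0.687   0.025   0.06  ]
 [ 0.4322 -0.0024  0.06  ]
 [ 0.4096  0.1966  0.06  ]
 [ 0.6658  0.22    0.06  ]] [0.5487 0.1098 0.06  ]
[[ 0.4095  0.1819  0.06  ]
 [ 0.6684  0.208   0.06  ]
 [ 0.6876  0.011   0.06  ]
 [ 0.433  -0.0139  0.06  ]] [0.5497 0.0968 0.06  ]
[0.2563 0.2003 0.2572 0.1961]
[0.2602 0.1979 0.2558 0.1972]
tail [ 0.3956 -0.3348  0.005 ] [ 0.3997 -0.3415  0.005 ]
sleeve ctr top [ 0.4561 -0.325   0.013 ] [ 0.4589 -0.3293  0.013 ]
hinge [0.5706 0.1811 0.062 ]
[[-0.001  -0.9642 -0.265   0.0676]
 [ 1.     -0.001  -0.0004  0.0017]
 [ 0.0001 -0.265   0.9642 -0.143 ]
 [ 0.      0.      0.      1.    ]] [[365.3559   0.     281.9661]
 [  0.     365.3559 208.303 ]
 [  0.       0.       1.    ]] -0.07402995596015854
[[-0.9611  0.2762 -0.      0.1864]
 [ 0.2762  0.9611  0.      0.6488]
 [ 0.      0.     -1.      0.2313]
 [ 0.      0.      0.      1.    ]]
[-2.3338 -2.4443 -0.8437]
[-2.6592 -4.1196 -0.3438]
```

Emit:
apply_moves(deltas=[[0, [-0.91, -0.675, -0.08], 0.147], [0, [-0.91, -0.675, -0.08], 0.147], [0, [-0.91, -0.675, -0.08], 0.147], [0, [-0.91, -0.675, -0.08], 0.147], [0, [-0.91, -0.675, -0.08], 0.147], [0, [-0.91, -0.675, -0.08], 0.147], [0, [-0.91, -0.675, -0.08], 0.147]])

```text
t: 2.35
eef_pos: [0.3248, 0.4681, 0.2477]
tool_rot: [-0.0, 0.568, 0.823, 0.0]
contact_force: [-0.8, 0.4, -0.5]
gripper_width: 0.997
grasp_force: 0.0
```

```bash
cat >> h.py <<'E'
def plan(target,yaw=None): # world target, tool x azimuth deg -> units
    o=bot.get_obs();T=T_tool(o);d=tool_delta(o,np.array(target)-T[:3,3])
    y=np.degrees(np.arctan2(T[1,0],T[0,0]));t=0 if yaw is None else -((yaw-y+180)%360-180)/360
    print('t',round(o['t'],2),'pos',T[:3,3].round(4),'yaw',y.round(2),'tilt',T[:3,2].round(4),'F',o['contact_force'].round(2),'w',round(o['gripper_width'],3),'g',round(o['grasp_force'],1),'\n -> d',d.round(4),'turn',round(t,4))
E
python3 -c "
from h import *
plan((.6,.11,.28),5.5);print(bot.get_obs()['q'])"
```

```text
t 2.35 pos [0.3248 0.4681 0.2477] yaw 110.81 tilt [ 3.e-04  6.e-04 -1.e+00] F [-0.82  0.42 -0.46] w 0.997 g 0.0 
 -> d [-2.1625  0.6504 -0.1622] turn 0.2925
[-1.28285057  0.29027167  0.25816158  1.80868536 -0.08430379  1.05256877
 -0.630099  ]
```

Emit:
apply_moves(deltas=[[0, [-1.0, 0.3, -0.08], 0.146], [0, [-1.0, 0.3, -0.08], 0.146], [0, [-1.0, 0.3, -0.08], 0.146], [0, [-1.0, 0.3, -0.08], 0.146], [0, [-1.0, 0.3, -0.08], 0.146], [0, [-1.0, 0.3, -0.08], 0.146], [0, [-1.0, 0.3, -0.08], 0.146]])

```text
t: 3.05
eef_pos: [0.4517, 0.3043, 0.2633]
tool_rot: [-0.0, 0.872, 0.489, 0.0]
contact_force: [-0.2, 0.2, -0.4]
gripper_width: 1.002
grasp_force: 0.0
```

```bash
python3 -c "
from h import *
plan((.6,.11,.28),5.5);print(bot.get_obs()['q'])"
```

```text
t 3.05 pos [0.4517 0.3043 0.2633] yaw 58.58 tilt [ 0.e+00  2.e-04 -1.e+00] F [-0.23  0.15 -0.39] w 1.002 g 0.0 
 -> d [-0.4425  1.1392 -0.0837] turn 0.1474
[-1.1325555   0.24529166  0.51137494  1.85867641 -0.13588953  1.07177073
 -1.11716907]
```

Emit:
apply_moves(deltas=[[0, [-0.44, 1.0, -0.08], 0.147], [0, [-0.44, 1.0, -0.08], 0.147], [0, [-0.44, 1.0, -0.08], 0.147], [0, [-0.44, 1.0, -0.08], 0.147], [0, [-0.44, 1.0, -0.08], 0.147], [0, [-0.44, 1.0, -0.08], 0.147], [0, [-0.44, 1.0, -0.08], 0.147], [0, [-0.44, 1.0, -0.08], 0.147]])

```text
t: 3.85
eef_pos: [0.576, 0.1258, 0.2788]
tool_rot: [-0.0, 0.999, 0.053, -0.0]
contact_force: [1.0, -0.1, -0.5]
gripper_width: 1.002
grasp_force: 0.0
```

```bash
python3 - <<'E'
from h import *
np.set_printoptions(precision=4,suppress=True)
plan((.6,.11,.28),5.5);o=bot.get_obs();print(o['q']);p=bot.read_camera('wrist')
for t in('staple','hasp','hasp_end','case'):
    for r in bot.look_for(p,t)[:3]: print(t,np.array(r['point']),round(r['confidence'],2),proj(p,r['point'],o))
save(p,'w1.png',None,1.4)
E
```

```text
t 3.85 pos [0.576  0.1258 0.2788] yaw 6.05 tilt [-0.0009 -0.     -1.    ] F [ 0.99 -0.07 -0.54] w 1.002 g 0.0 
 -> d [ 0.1112  0.0914 -0.006 ] turn 0.0015
[-0.9127  0.3623  0.7761  1.7483 -0.2763  1.1447 -1.5184]
staple [0.5751 0.1141 0.1026] 0.59 [296.9273 188.1707]
staple [0.601  0.4133 0.0375] 0.45 [ 19.4869 124.1821]
hasp [0.5786 0.1127 0.0974] 0.91 [298.6816 183.3421]
hasp_end [0.5792 0.113  0.0971] 0.85 [298.4146 182.5943]
hasp_end [0.5672 0.1093 0.0632] 0.37 [299.2199 187.9759]
hasp_end [0.5759 0.1172 0.1013] 0.22 [293.5339 186.6384]
case [0.5686 0.1082 0.0571] 0.72 [300.1791 185.4788]
case [0.4524 0.3909 0.0092] 0.6 [ 61.0155 246.0924]
```

View pics/w1.png

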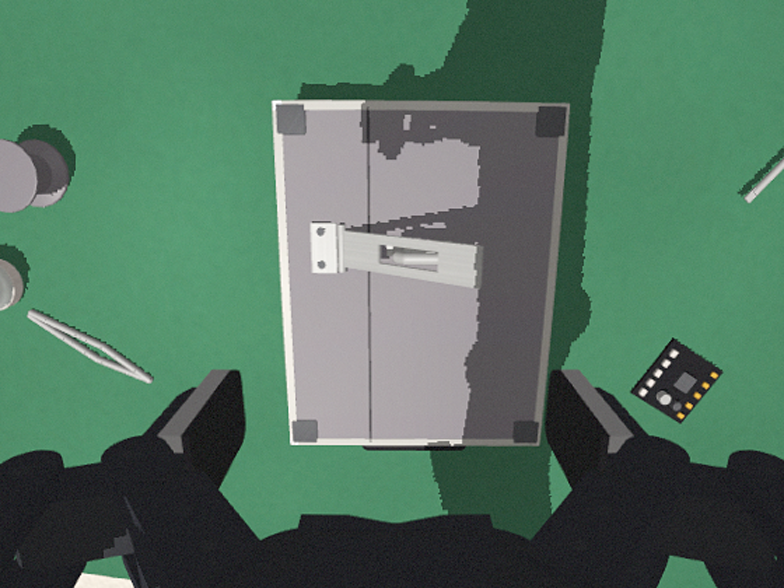

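The wrist view shows the lid, with the hinge at (342,248), the strap end at (480,266), and the staple crossbar showing through the slot near (408,258).

```bash
python3 - <<'E'
from h import *
np.set_printoptions(precision=4,suppress=True)
o=bot.get_obs();p=bot.read_camera('wrist')
f=lambda u,z:atz(p,np.array(u)/1.4,z,o)
C=np.array([f(u,.06) for u in((273,102),(569,103),(540,444),(291,443))]);print(C,C.mean(0),np.linalg.norm(np.diff(C,axis=0),axis=1))
ax=C[0]+C[1]-C[2]-C[3];yaw=np.arctan2(ax[1],ax[0]);print('yaw',np.degrees(yaw))
ex=np.array([np.cos(yaw),np.sin(yaw),0]);ey=np.array([-ex[1],ex[0],0])
h=f((342,248),.061);print('hinge',h)
print('staple',h-.055*ey)
# strap tip: on hinge + 0.108(cos,-) 
from scipy.optimize import minimize_scalar
for a in np.arange(.4,.95,.05):
    X=h-ey*.108*np.cos(a)+np.array([0,0,.108*np.sin(a)]);print(round(a,2),proj(p,X,o)*1.4,X)
for z in(.1,): print('crossbar', f((388,255),z),f((437,262),z))
E
```

```text
[[ 0.6677  0.2185  0.06  ]
 [ 0.6876  0.0189  0.06  ]
 [ 0.4278 -0.0066  0.06  ]
 [ 0.4091  0.1942  0.06  ]] [0.5481 0.1063 0.06  ] [0.2005 0.261  0.2017]
yaw 5.480594653337125
hinge [0.5725 0.1643 0.061 ]
staple [0.5777 0.1095 0.061 ]
0.4 [491.3313 260.7057] [0.582  0.0653 0.1031]
0.45 [489.2321 262.3028] [0.5818 0.0675 0.108 ]
0.5 [486.6457 263.9059] [0.5815 0.0699 0.1128]
0.55 [483.5595 265.5097] [0.5813 0.0726 0.1175]
0.6 [479.9627 267.1081] [0.581  0.0756 0.122 ]
0.65 [475.8467 268.6948] [0.5807 0.0787 0.1264]
0.7 [471.2056 270.2628] [0.5804 0.0821 0.1306]
0.75 [466.0365 271.8049] [0.58   0.0856 0.1346]
0.8 [460.34   273.3134] [0.5797 0.0894 0.1385]
0.85 [454.1202 274.7803] [0.5793 0.0933 0.1421]
0.9 [447.3857 276.1975] [0.5789 0.0975 0.1456]
crossbar [0.5784 0.1312 0.1   ] [0.577  0.0994 0.1   ]
```

```bash
python3 -c "
from h import *
for t in ((.582,.074,.145),(.582,.074,.12),(.582,.069,.095),(.582,.065,.075),(.582,.064,.067)): plan(t,5.5)"
```

```text
t 4.15 pos [0.5762 0.1245 0.2793] yaw 5.71 tilt [-0.e+00  3.e-04 -1.e+00] F [ 0.65  0.84 -0.2 ] w 0.998 g 0.0 
 -> d [0.0037 0.2546 0.6716] turn 0.0006
t 4.15 pos [0.5762 0.1245 0.2793] yaw 5.71 tilt [-0.e+00  3.e-04 -1.e+00] F [ 0.65  0.84 -0.2 ] w 0.998 g 0.0 
 -> d [0.0037 0.2546 0.7966] turn 0.0006
t 4.15 pos [0.5762 0.1245 0.2793] yaw 5.71 tilt [-0.e+00  3.e-04 -1.e+00] F [ 0.65  0.84 -0.2 ] w 0.998 g 0.0 
 -> d [0.0012 0.2795 0.9216] turn 0.0006
t 4.15 pos [0.5762 0.1245 0.2793] yaw 5.71 tilt [-0.e+00  3.e-04 -1.e+00] F [ 0.65  0.84 -0.2 ] w 0.998 g 0.0 
 -> d [-8.0000e-04  2.9950e-01  1.0216e+00] turn 0.0006
t 4.15 pos [0.5762 0.1245 0.2793] yaw 5.71 tilt [-0.e+00  3.e-04 -1.e+00] F [ 0.65  0.84 -0.2 ] w 0.998 g 0.0 
 -> d [-0.0013  0.3045  1.0616] turn 0.0006
```

Emit:
apply_moves(deltas=[[1, [0, 0.25, 0.15], 0], [1, [0, 0.25, 0.35], 0], [1, [0, 0.25, 0.5], 0], [1, [0, 0.25, 0.6], 0], [1, [0, 0.25, 0.65], 0], [1, [0, 0.25, 0.67], 0], [1, [0, 0.25, 0.7], 0], [1, [0, 0.25, 0.75], 0], [1, [0, 0.255, 0.8], 0], [1, [0, 0.265, 0.86], 0], [1, [0, 0.275, 0.9], 0], [1, [0, 0.285, 0.94], 0]], squeeze=20)

```text
t: 5.35
eef_pos: [0.5817, 0.067, 0.0904]
tool_rot: [0.0, 0.999, 0.048, -0.0]
contact_force: [-1.0, -1.1, 1.2]
gripper_width: -0.001
grasp_force: 0.1
```

```bash
python3 -c "
from h import *
for t in ((.582,.065,.075),(.582,.064,.065)): plan(t,5.5)"
```

```text
t 5.35 pos [0.5817 0.067  0.0904] yaw 5.55 tilt [-5.e-04 -2.e-04 -1.e+00] F [-1.03 -1.15  1.18] w -0.001 g 0.1 
 -> d [0.0003 0.0102 0.077 ] turn 0.0002
t 5.35 pos [0.5817 0.067  0.0904] yaw 5.55 tilt [-5.e-04 -2.e-04 -1.e+00] F [-1.03 -1.15  1.18] w -0.001 g 0.1 
 -> d [-1.00e-04  1.52e-02  1.27e-01] turn 0.0002
```

Emit:
apply_moves(deltas=[[1, [0, 0.01, 0.04], 0], [1, [0, 0.012, 0.08], 0], [1, [0, 0.015, 0.1], 0], [1, [0, 0.015, 0.115], 0], [1, [0, 0.015, 0.125], 0], [1, [0, 0.015, 0.13], 0], [1, [0, 0.015, 0.135], 0], [1, [0, 0.015, 0.135], 0], [1, [0, 0.015, 0.135], 0]])

```text
t: 6.25
eef_pos: [0.5823, 0.0645, 0.0644]
tool_rot: [-0.0, 0.999, 0.049, 0.0]
contact_force: [0.4, 0.1, -0.3]
gripper_width: 0.003
grasp_force: 0.0
```

Emit:
apply_moves(deltas=[[1, [0, 0, 0.005], 0], [1, [0, 0, 0.01], 0], [1, [0, 0, 0.01], 0], [1, [0, 0, 0.01], 0]])

```text
t: 6.65
eef_pos: [0.5825, 0.0644, 0.0631]
tool_rot: [-0.0, 0.999, 0.048, 0.0]
contact_force: [-2.3, -0.4, 7.4]
gripper_width: -0.001
grasp_force: 4.0
```

The strap bottomed at z = 0.063 with 7 N, so it is flat. I'll rise and check the staple position.

Emit:
apply_moves(deltas=[[1, [0, 0, -0.1], 0], [1, [0, 0, -0.3], 0], [1, [0, -0.1, -0.5], 0], [0, [0, -0.2, -0.7], 0], [0, [0, -0.22, -0.75], 0], [0, [0, -0.22, -0.75], 0], [0, [0, -0.22, -0.75], 0], [0, [0, -0.22, -0.75], 0]])

```text
t: 7.45
eef_pos: [0.5769, 0.107, 0.2106]
tool_rot: [0.001, 0.999, 0.048, -0.001]
contact_force: [-0.3, 0.2, -0.5]
gripper_width: 0.848
grasp_force: 0.0
```

```bash
python3 - <<'E'
from h import *
np.set_printoptions(precision=4,suppress=True)
plan((.46,-.32,.2),10);o=bot.get_obs();print(o['q']);p=bot.read_camera('wrist')
for t in('staple','hasp_end','case'):
    for r in bot.look_for(p,t)[:2]: print(t,np.array(r['point']),round(r['confidence'],2),proj(p,r['point'],o))
np.savez('w2.npz',color=p['color'])
st=np.array([.5777,.1095,.06]);e=np.array([-.0955,.9954,0])
for z in(.06,.1):
  for s in(-.015,.015): print(z,s,proj(p,st+s*e+[0,0,z-.06],o))
u,v=proj(p,st,o).astype(int)
print(u,v);save(p,'w2.png',(u-90,v-65,u+90,v+65),4)
E
```

```text
t 7.45 pos [0.5769 0.107  0.2106] yaw 5.49 tilt [-0.0027 -0.0013 -1.    ] F [-0.35  0.18 -0.47] w 0.848 g 0.0 
 -> d [-0.7859  2.0693  0.0574] turn -0.0125
[-0.8559  0.4344  0.7526  1.8294 -0.3442  1.0161 -1.4392]
staple [0.5792 0.1095 0.0849] 0.83 [281.1769 196.0539]
hasp_end [0.5788 0.1217 0.0625] 0.92 [266.2429 188.6847]
hasp_end [0.5719 0.1066 0.0599] 0.36 [283.8657 197.8067]
case [0.5779 0.1069 0.0553] 0.67 [284.164  189.5056]
0.06 -0.015 [299.2662 190.6792]
0.06 0.015 [262.8013 190.7196]
0.1 -0.015 [301.8771 203.0133]
0.1 0.015 [260.0425 203.0604]
281 190
```

View pics/w2.png

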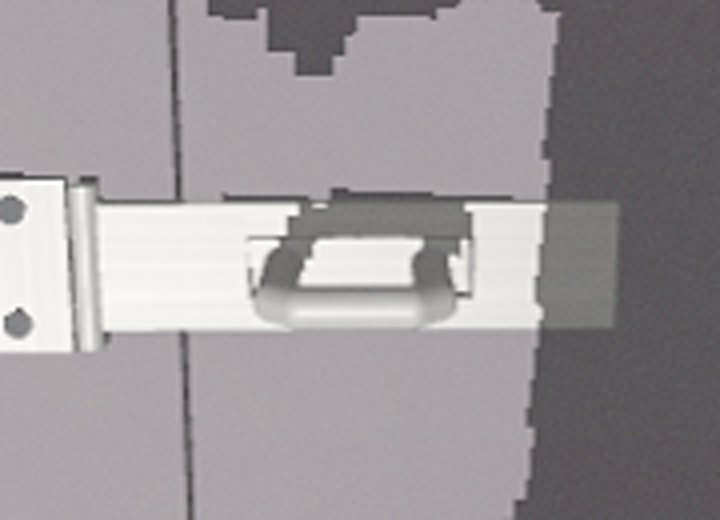

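The staple crossbar is centred at crop (356,305), which is full pixel (280,201). The prediction was (281,202), so the staple is at (0.578,0.110) to within about 1 mm, and the strap lies flat. Next is the hook.

Emit:
apply_moves(deltas=[[0, [-0.4, 1.0, -0.05], -0.012], [0, [-0.4, 1.0, -0.05], -0.012], [0, [-0.4, 1.0, -0.05], -0.012], [0, [-0.4, 1.0, -0.05], -0.012], [0, [-0.4, 1.0, -0.05], -0.012], [0, [-0.4, 1.0, -0.05], -0.012]])

```text
t: 8.25
eef_pos: [0.5166, -0.1021, 0.2225]
tool_rot: [0.0, 0.997, 0.083, 0.0]
contact_force: [-1.0, 0.5, -1.4]
gripper_width: 0.999
grasp_force: 0.0
```

Emit:
apply_moves(deltas=[[0, [-0.5, 1.0, 0.1], 0], [0, [-0.5, 1.0, 0.1], 0], [0, [-0.5, 1.0, 0.1], 0], [0, [-0.5, 1.0, 0.1], 0], [0, [-0.5, 1.0, 0.1], 0], [0, [-0.5, 1.0, 0.1], 0], [0, [-0.5, 1.0, 0.1], 0]])

```text
t: 8.95
eef_pos: [0.4543, -0.3118, 0.2017]
tool_rot: [-0.0, 0.996, 0.087, -0.0]
contact_force: [0.8, 0.3, 0.2]
gripper_width: 1.002
grasp_force: 0.0
```

```bash
python3 - <<'E'
from h import *
np.set_printoptions(precision=4,suppress=True)
plan((.457,-.327,.1),10);o=bot.get_obs();p=bot.read_camera('wrist');print(o['q'])
for t in('grip','mouth','snap','bottom'):
    for r in bot.look_for(p,t)[:2]: print(t,np.array(r['point']),round(r['confidence'],2),proj(p,r['point'],o))
save(p,'w3.png',None,1.4)
E
```

```text
t 8.95 pos [ 0.4543 -0.3118  0.2017] yaw 9.93 tilt [-0.0007  0.0008 -1.    ] F [0.8  0.32 0.17] w 1.002 g 0.0 
 -> d [0.0003 0.0777 0.5085] turn -0.0002
[-0.1476  0.3938  0.8174  1.9244 -0.3465  0.9702 -0.566 ]
grip [ 0.33   -0.4248  0.0109] 0.84 [370.0572 316.6381]
grip [ 0.5394 -0.4455  0.0095] 0.79 [445.3936 117.0885]
mouth [ 0.4882 -0.3268  0.0062] 0.95 [306.409  149.0433]
mouth [ 0.5394 -0.4413  0.0109] 0.91 [441.6887 116.2378]
snap [ 0.5355 -0.4371  0.0093] 0.82 [435.476  119.6153]
snap [ 0.3292 -0.2498  0.0116] 0.74 [202.7599 291.9515]
bottom [ 0.5406 -0.4412  0.0091] 0.83 [441.1041 114.8405]
bottom [ 0.33   -0.4255  0.0078] 0.82 [370.0322 315.1264]
```

View pics/w3.png

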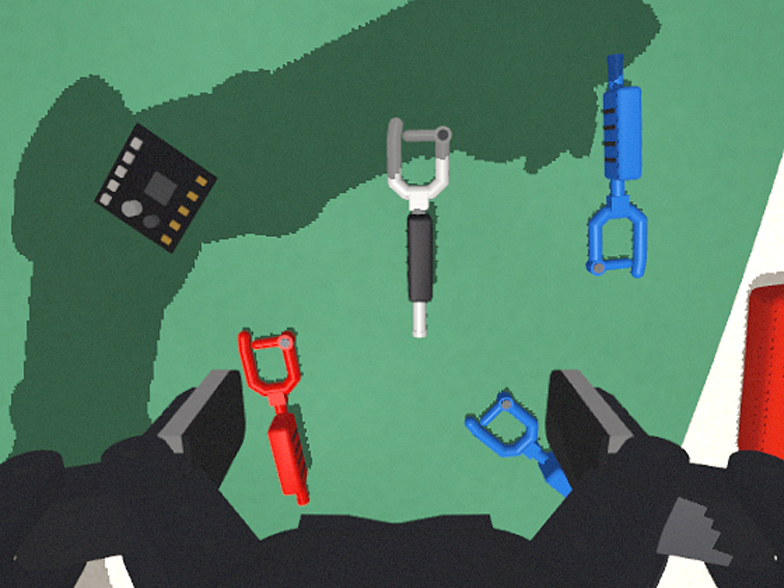

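The steel snap with the black sleeve is in the middle of the view: tail at (419,336), sleeve rows 212–302, nose at (396,119), gate pivot at (443,135). The red and blue look-alikes are well clear of it.

```bash
python3 - <<'E'
from h import *
np.set_printoptions(precision=4,suppress=True)
o=bot.get_obs();p=bot.read_camera('wrist')
f=lambda u,z:atz(p,np.array(u)/1.4,z,o)
tail=f((419,336),.005);piv=f((443,134.5),.009);nose=f((396,118),.005)
mouth_n=f((419.5,134.5),.005)
d=mouth_n-tail;print(tail,piv,nose,mouth_n,np.linalg.norm(d),'yaw',np.degrees(np.arctan2(d[1],d[0])))
ex=d/np.linalg.norm(d)
org=mouth_n-.072*ex;print('org',org,'tail x',(tail-org)@ex,'nose',(nose-org)@ex)
print('sleeve rear/front top',(f((419,302),.026)-org)@ex,(f((419,212),.026)-org)@ex)
g=org-.014*ex;print('grip',g)
y=np.degrees(np.arctan2(d[1],d[0]))
for z in(.06,.002): plan((g[0],g[1],z),y)
E
```

```text
[ 0.3994 -0.3364  0.005 ] [ 0.5364 -0.3259  0.009 ] [ 0.5413 -0.2948  0.005 ] [ 0.5339 -0.3114  0.005 ] 0.13686343897893283 yaw 10.537114488854062
org [ 0.4632 -0.3246  0.005 ] tail x -0.06486343897893279 nose 0.0823072353200315
sleeve rear/front top -0.033556757144333337 0.024783250686456176
grip [ 0.4494 -0.3271  0.005 ]
t 9.25 pos [ 0.4544 -0.3115  0.2023] yaw 10.03 tilt [ 0.0002  0.0005 -1.    ] F [-0.34  0.02 -0.17] w 0.998 g 0.0 
 -> d [-0.0383  0.0728  0.7113] turn -0.0014
t 9.25 pos [ 0.4544 -0.3115  0.2023] yaw 10.03 tilt [ 0.0002  0.0005 -1.    ] F [-0.34  0.02 -0.17] w 0.998 g 0.0 
 -> d [-0.0384  0.0729  1.0013] turn -0.0014
```

Emit:
apply_moves(deltas=[[0, [-0.038, 0.073, 0.2], -0.0015], [0, [-0.038, 0.073, 0.42], -0.0015], [0, [-0.038, 0.073, 0.65], -0.0015], [0, [-0.038, 0.073, 0.8], -0.0015], [0, [-0.038, 0.073, 0.9], -0.0015], [0, [-0.038, 0.073, 0.96], -0.0015], [0, [-0.038, 0.073, 1.0], -0.0015], [0, [-0.038, 0.073, 1.0], -0.0015]])

```text
t: 10.05
eef_pos: [0.4487, -0.3283, 0.002]
tool_rot: [-0.0, 0.996, 0.091, -0.0]
contact_force: [-0.6, -0.0, -0.6]
gripper_width: 1.001
grasp_force: 0.0
```

Emit:
apply_moves(deltas=[[0.5, [0, 0, 0.004], 0], [0.7, [0, 0, 0.004], 0], [0.8, [0, 0, 0.004], 0], [1, [0, 0, 0.004], 0], [1, [0, 0, 0.004], 0], [1, [0, 0, 0.004], 0], [1, [0, 0, 0.004], 0], [1, [0, 0, 0.004], 0], [1, [0, 0, 0.004], 0], [1, [0, 0, 0.004], 0]], squeeze=60)

```text
t: 11.05
eef_pos: [0.4488, -0.3287, 0.002]
tool_rot: [0.0, 0.996, 0.091, 0.0]
contact_force: [-1.0, 0.9, 6.7]
gripper_width: 0.175
grasp_force: 59.2
```

Emit:
apply_moves(deltas=[[1, [0, 0, -0.03], 0], [1, [0, 0, -0.1], 0], [1, [0, 0, -0.2], 0], [1, [0, 0, -0.35], 0], [1, [0, 0, -0.5], 0], [1, [0, 0, -0.6], 0], [1, [0, 0, -0.65], 0], [1, [0, 0, -0.65], 0]])

```text
t: 11.85
eef_pos: [0.4492, -0.3289, 0.1329]
tool_rot: [0.001, 0.996, 0.091, 0.001]
contact_force: [0.3, -0.3, -2.7]
gripper_width: 0.176
grasp_force: 58.6
```

```bash
python3 - <<'E'
from h import *
plan((.455,.08,.14),5.5)
E
```

```text
t 11.85 pos [ 0.4492 -0.3289  0.1329] yaw 10.43 tilt [ 2.4e-03 -8.0e-04 -1.0e+00] F [ 0.26 -0.32 -2.74] w 0.176 g 58.6 
 -> d [ 0.3989 -2.0052 -0.037 ] turn 0.0137
```

Emit:
apply_moves(deltas=[[1, [0.03, -0.15, -0.03], 0.002], [1, [0.08, -0.38, -0.03], 0.005], [1, [0.12, -0.6, -0.03], 0.01], [1, [0.16, -0.8, -0.03], 0.0137], [1, [0.2, -1.0, -0.03], 0.0137], [1, [0.2, -1.0, -0.03], 0.0137], [1, [0.2, -1.0, -0.03], 0.0137]])

```text
t: 12.55
eef_pos: [0.4512, -0.1234, 0.1368]
tool_rot: [-0.0, 0.999, 0.049, -0.001]
contact_force: [0.5, -1.3, -1.6]
gripper_width: 0.174
grasp_force: 58.9
```

```bash
python3 - <<'E'
from h import *
plan((.455,.08,.14),5.5);print(bot.get_obs()['q'])
E
```

```text
t 12.55 pos [ 0.4512 -0.1234  0.1368] yaw 5.67 tilt [-1.6e-03  1.0e-04 -1.0e+00] F [ 0.48 -1.32 -1.58] w 0.174 g 58.9 
 -> d [ 0.1193 -1.0101 -0.0162] turn 0.0005
[-0.55417812  0.35520147  0.83883419  2.1662012  -0.37990193  0.77087035
 -0.9398925 ]
```

Emit:
apply_moves(deltas=[[1, [0.02, -0.15, 0], 0.0005], [1, [0.04, -0.38, 0], 0.0005], [1, [0.07, -0.6, 0], 0.0005], [1, [0.09, -0.8, 0], 0.0005], [1, [0.11, -0.95, 0], 0.0005], [1, [0.12, -1.0, 0], 0.0005], [1, [0.12, -1.0, 0], 0.0005], [1, [0.12, -1.0, 0], 0.0005]])

```text
t: 13.35
eef_pos: [0.4565, 0.0745, 0.1373]
tool_rot: [0.001, 0.999, 0.045, -0.0]
contact_force: [-0.5, -0.2, -1.5]
gripper_width: 0.177
grasp_force: 59.1
```

```bash
python3 - <<'E'
from h import *
np.set_printoptions(precision=4,suppress=True)
plan((.461,.0815,.068),5.5);o=bot.get_obs();print(o['q']);p=bot.read_camera('wrist')
np.savez('w4.npz',color=p['color'],pos=o['eef_pos'])
save(p,'w4.png',(130,60,430,285),2.6)
E
```

```text
t 13.35 pos [0.4565 0.0745 0.1373] yaw 5.16 tilt [-0.0002 -0.0011 -1.    ] F [-0.46 -0.24 -1.49] w 0.177 g 59.1 
 -> d [ 0.0257 -0.033   0.3467] turn -0.001
[-0.9875  0.3415  0.8365  2.1777 -0.3657  0.7646 -1.3918]
```

View pics/w4.png

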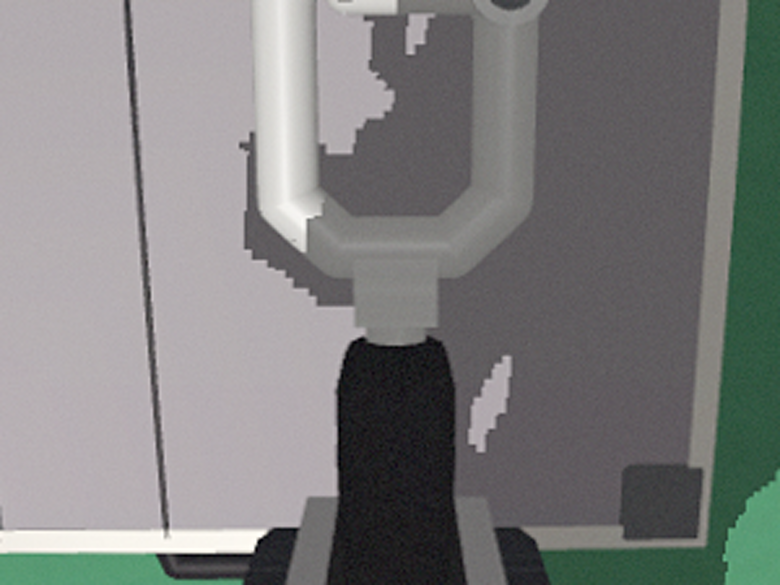

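The picture shows the hook held straight. Its jaws are centred at crop x 287 and 505, so the mid-line is at 396, which is column 282. The gate axis is at about row 61.

```bash
python3 - <<'E'
from h import *
np.set_printoptions(precision=4,suppress=True)
o=bot.get_obs();p=bot.read_camera('wrist');T=np.linalg.inv(T_tool(o))
z=o['eef_pos'][2]-.002
for u,h in(((396,2),.005),((510,3),.0095),((396,247),.005),((287,100),.005),((505,100),.005),((396,330),.005)):
    X=atz(p,(130+u[0]/2.6,60+u[1]/2.6),z+h,o);print(u,X,'tool',T[:3,:3]@X+T[:3,3])
E
```

```text
(396, 2) [0.5399 0.0834 0.1404] tool [ 0.084  -0.0016 -0.003 ]
(510, 3) [0.5406 0.068  0.1449] tool [ 0.0833  0.0138 -0.0075]
(396, 247) [0.5059 0.0804 0.1404] tool [ 0.0498 -0.0016 -0.003 ]
(287, 100) [0.5254 0.0977 0.1404] tool [ 0.0708 -0.0171 -0.003 ]
(505, 100) [0.5281 0.0668 0.1404] tool [ 0.0707  0.0139 -0.003 ]
(396, 330) [0.4934 0.0793 0.1404] tool [ 0.0373 -0.0016 -0.003 ]
```

```bash
python3 - <<'E'
from h import *
plan((.468,.081,.068),5.5)
E
```

```text
t 13.45 pos [0.4564 0.0745 0.1374] yaw 5.1 tilt [-2.e-04 -6.e-04 -1.e+00] F [ 0.25 -0.85 -2.11] w 0.179 g 59.1 
 -> d [ 0.0607 -0.0275  0.3472] turn -0.0011
```

Emit:
apply_moves(deltas=[[1, [0.02, -0.027, 0.05], -0.001], [1, [0.04, -0.027, 0.15], -0.001], [1, [0.06, -0.027, 0.22], -0.001], [1, [0.06, -0.027, 0.28], -0.001], [1, [0.06, -0.027, 0.32], -0.001], [1, [0.06, -0.027, 0.345], -0.001], [1, [0.06, -0.027, 0.347], -0.001], [1, [0.06, -0.027, 0.347], -0.001]])

```text
t: 14.25
eef_pos: [0.468, 0.0832, 0.0683]
tool_rot: [-0.0, 0.999, 0.049, 0.0]
contact_force: [-0.6, -0.5, -1.5]
gripper_width: 0.174
grasp_force: 59.1
```

```bash
python3 - <<'E'
from h import *
plan((.468,.081,.068),5.5);o=bot.get_obs();p=bot.read_camera('wrist')
s=np.array([.578,.1101,.096]);e=np.array([-.0955,.9954,0])
for k in(-.019,0,.019): print(proj(p,s+k*e,o))
save(p,'w5.png',(180,0,380,150),4)
E
```

```text
t 14.25 pos [0.468  0.0832 0.0683] yaw 5.67 tilt [ 3.e-04  2.e-04 -1.e+00] F [-0.58 -0.47 -1.54] w 0.174 g 59.1 
 -> d [-0.0012  0.0111  0.0015] turn 0.0005
[298.90205253 -52.36278501]
[231.92983892 -52.15297499]
[165.80233009 -50.4659599 ]
```

View pics/w5.png

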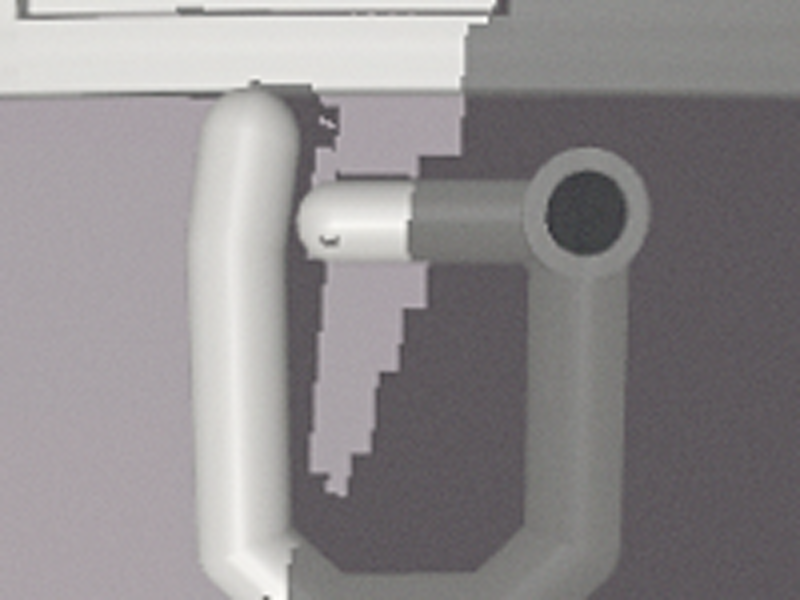

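```bash
python3 - <<'E'
from h import *
o=bot.get_obs();p=bot.read_camera('wrist')
s=np.array([.578,.1101,0]);e=np.array([-.0955,.9954,0]);x=np.array([.9954,.0955,0])
print('slot end corner pred',proj(p,s-.024*e-.0065*x+[0,0,.063],o),'obs ~(307,3)')
print('leg at hook axis height',proj(p,s-.015*e+[0,0,.071],o),'hook mid u 282.2')
print('strap edge pred',proj(p,s-.024*e-.013*x+[0,0,.063],o), 'obs v~24')
T=T_tool(o);print('pos',T[:3,3]);i=np.linalg.inv(T)
print('leg in tool',i[:3,:3]@(s-.015*e)+i[:3,3])
X=atz(p,(307,3),.063,o)+.0065*x+.009*e;print('leg from slot',X,i[:3,:3]@X+i[:3,3])
E
```

```text
slot end corner pred [308.46397282   4.14788379] obs ~(307,3)
leg at hook axis height [284.56914726 -21.8988375 ] hook mid u 282.2
strap edge pred [308.20268649  22.49444963] obs v~24
pos [0.46814954 0.08333997 0.06847343]
leg in tool [ 0.11185987 -0.00074398  0.06855108]
leg from slot [0.57977754 0.09575741 0.063     ] [ 0.11230498 -0.0013166   0.00555156]
```

Emit:
apply_moves(deltas=[[1, [0, 0.013, 0], 0], [1, [0, 0.013, 0], 0], [1, [0.03, 0.013, 0], 0], [1, [0.06, 0.013, 0], 0], [1, [0.08, 0.013, 0], 0], [1, [0.09, 0.013, 0], 0], [1, [0.09, 0.013, 0], 0]])

```text
t: 15.05
eef_pos: [0.4864, 0.0824, 0.068]
tool_rot: [0.0, 0.999, 0.05, 0.0]
contact_force: [0.0, -0.6, -0.6]
gripper_width: 0.175
grasp_force: 59.1
```

Emit:
apply_moves(deltas=[[1, [0.015, 0, 0], 0], [1, [0.03, 0, 0], 0], [1, [0.045, 0, 0], 0], [1, [0.06, 0, 0], 0], [1, [0.06, 0, 0], 0]])

```text
t: 15.55
eef_pos: [0.4976, 0.0834, 0.0678]
tool_rot: [0.0, 0.999, 0.049, -0.001]
contact_force: [-3.8, -1.7, -1.7]
gripper_width: 0.174
grasp_force: 59.1
```

Emit:
apply_moves(deltas=[[1, [0.01, 0, 0], 0], [1, [0.02, 0, 0], 0], [1, [0.03, 0, 0], 0], [1, [0.03, 0, 0], 0]])

```text
t: 15.95
eef_pos: [0.5031, 0.0841, 0.0677]
tool_rot: [0.0, 0.999, 0.05, -0.001]
contact_force: [-5.2, -1.9, -2.6]
gripper_width: 0.178
grasp_force: 59.0
```

Emit:
apply_moves(deltas=[[1, [0.01, 0, 0], 0], [1, [0.02, 0, 0], 0], [1, [0.03, 0, 0], 0], [1, [0.03, 0, 0], 0]])

```text
t: 16.35
eef_pos: [0.5096, 0.0842, 0.0679]
tool_rot: [0.0, 0.999, 0.049, -0.0]
contact_force: [-3.8, -3.3, -2.3]
gripper_width: 0.174
grasp_force: 58.9
```

Emit:
apply_moves(deltas=[[1, [0.01, 0, 0], 0], [1, [0.02, 0, 0], 0], [1, [0.03, 0, 0], 0], [1, [0.03, 0, 0], 0]])

```text
t: 16.75
eef_pos: [0.5169, 0.0847, 0.0683]
tool_rot: [0.0, 0.999, 0.049, 0.001]
contact_force: [-0.6, -3.1, -2.8]
gripper_width: 0.176
grasp_force: 58.9
```

Emit:
apply_moves(deltas=[[1, [0.008, 0, 0], 0], [1, [0.016, 0, 0], 0], [1, [0.024, 0, 0], 0], [1, [0.024, 0, 0], 0]])

```text
t: 17.15
eef_pos: [0.5221, 0.087, 0.0685]
tool_rot: [-0.001, 0.999, 0.05, 0.001]
contact_force: [0.7, 0.2, -1.3]
gripper_width: 0.178
grasp_force: 59.1
```

```bash
python3 - <<'E'
from h import *
plan((.525,.085,.068),5.5);p=bot.read_camera('wrist');save(p,'w6.png',(180,0,380,150),4)
E
```

```text
t 17.15 pos [0.5221 0.087  0.0685] yaw 5.74 tilt [ 0.0022  0.0012 -1.    ] F [ 0.65  0.2  -1.32] w 0.178 g 59.1 
 -> d [0.0135 0.0114 0.0026] turn 0.0007
```

View pics/w6.png

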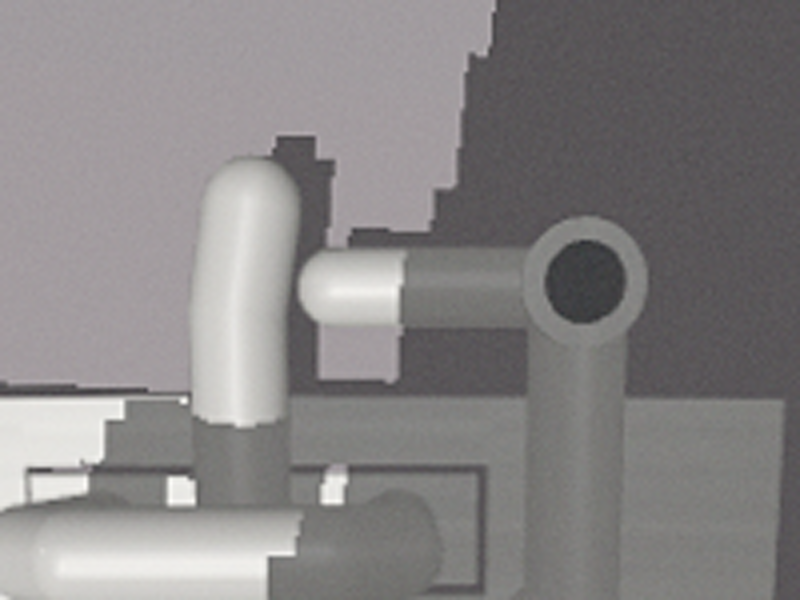

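The gate bar at crop row 287 lies straight across, beyond the crossbar at row 550, and the force has gone to zero. The leg is in and the gate is shut. Now for the tug.

Emit:
apply_moves(deltas=[[1, [-0.02, 0, 0], 0], [1, [-0.04, 0, 0], 0], [1, [-0.06, 0, 0], 0], [1, [-0.08, 0, 0], 0], [1, [-0.1, 0, 0], 0], [1, [-0.12, 0, 0], 0], [1, [-0.14, 0, 0], 0], [1, [-0.155, 0, 0], 0], [1, [-0.17, 0, 0], 0], [1, [-0.17, 0, 0], 0]])

```text
t: 18.2
eef_pos: [0.4864, 0.0826, 0.0681]
tool_rot: [-0.0, 0.999, 0.05, -0.0]
contact_force: [1.9, 1.3, -1.6]
gripper_width: 0.172
grasp_force: 59.1
```

Emit:
apply_moves(deltas=[[1, [-0.008, 0, 0], 0], [1, [-0.015, 0, 0], 0], [1, [-0.015, 0, 0], 0]])

```text
t: 18.5
eef_pos: [0.4838, 0.0822, 0.0681]
tool_rot: [-0.0, 0.999, 0.05, -0.0]
contact_force: [2.8, 0.8, -1.2]
gripper_width: 0.169
grasp_force: 59.1
```

Emit:
apply_moves(deltas=[[1, [-0.008, 0, 0], 0], [1, [-0.015, 0, 0], 0], [1, [-0.015, 0, 0], 0]])

```text
t: 18.8
eef_pos: [0.4807, 0.0819, 0.0681]
tool_rot: [-0.0, 0.999, 0.05, -0.0]
contact_force: [1.8, 1.1, -0.0]
gripper_width: 0.173
grasp_force: 59.1
```

Emit:
apply_moves(deltas=[[1, [-0.006, 0, 0], 0], [1, [-0.01, 0, 0], 0], [1, [-0.01, 0, 0], 0]])

```text
t: 19.1
eef_pos: [0.479, 0.0818, 0.0682]
tool_rot: [-0.0, 0.999, 0.05, 0.0]
contact_force: [3.0, 0.3, -2.2]
gripper_width: 0.176
grasp_force: 59.1
```

Emit:
apply_moves(deltas=[[1, [-0.005, 0, 0], 0], [1, [-0.01, 0, 0], 0], [1, [-0.01, 0, 0], 0]])

```text
t: 19.4
eef_pos: [0.4787, 0.0818, 0.0686]
tool_rot: [-0.0, 0.999, 0.05, 0.002]
contact_force: [7.5, 1.0, -3.2]
gripper_width: 0.177
grasp_force: 58.9
```

Emit:
apply_moves(deltas=[[1, [-0.004, 0, 0], 0], [1, [-0.007, 0, 0], 0], [1, [-0.007, 0, 0], 0]])

```text
t: 19.7
eef_pos: [0.4786, 0.0818, 0.0689]
tool_rot: [0.0, 0.999, 0.05, 0.003]
contact_force: [9.6, 1.8, -3.5]
gripper_width: 0.175
grasp_force: 58.7
```

Emit:
apply_moves(deltas=[[1, [0, 0, 0], 0], [1, [0, 0, 0], 0], [1, [0, 0, 0], 0], [1, [0, 0, 0], 0], [1, [0, 0, 0], 0]])

```text
t: 20.2
eef_pos: [0.4786, 0.0818, 0.0688]
tool_rot: [0.0, 0.999, 0.05, 0.003]
contact_force: [9.8, 2.5, -5.5]
gripper_width: 0.175
grasp_force: 58.7
```

Emit:
apply_moves(deltas=[[1, [0.02, 0, 0], 0], [1, [0.04, 0, 0], 0], [1, [0.05, 0, 0], 0], [1, [0.05, 0, 0.005], 0], [1, [0.05, 0, 0.01], 0], [1, [0.05, 0, 0.014], 0], [1, [0.05, 0, 0.017], 0], [1, [0.05, 0, 0.017], 0]])

```text
t: 21.0
eef_pos: [0.4852, 0.0823, 0.0647]
tool_rot: [-0.0, 0.999, 0.049, -0.0]
contact_force: [-1.1, -0.2, 1.1]
gripper_width: 0.171
grasp_force: 59.5
```

Now I'll open slowly and go straight up.

Emit:
apply_moves(deltas=[[0.75, [0, 0, 0], 0], [0.6, [0, 0, 0], 0], [0.4, [0, 0, 0], 0], [0.2, [0, 0, 0], 0], [0, [0, 0, 0], 0], [0, [0, 0, 0], 0], [0, [0, 0, 0], 0], [0, [0, 0, 0], 0]], squeeze=20)

```text
t: 21.8
eef_pos: [0.4855, 0.0824, 0.0647]
tool_rot: [-0.0, 0.999, 0.05, -0.0]
contact_force: [0.2, 0.5, 0.1]
gripper_width: 1.001
grasp_force: 0.0
```

Emit:
apply_moves(deltas=[[0, [0, 0, -0.05], 0], [0, [0, 0, -0.15], 0], [0, [0, 0, -0.3], 0], [0, [0, 0, -0.5], 0], [0, [0.1, 0, -0.7], 0], [0, [0.2, 0, -0.7], 0], [0, [0.3, 0, -0.7], 0], [0, [0.3, 0, -0.7], 0], [0, [0.3, 0, -0.7], 0]])

```text
t: 22.7
eef_pos: [0.5446, 0.0878, 0.2047]
tool_rot: [0.0, 0.999, 0.049, -0.0]
contact_force: [-0.3, 0.4, 0.9]
gripper_width: 1.003
grasp_force: 0.0
```

```bash
python3 - <<'E'
from h import *
plan((.525,.085,.2),5.5);o=bot.get_obs();p=bot.read_camera('wrist')
u,v=proj(p,(.55,.092,.065),o).astype(int);print(u,v);v=max(v,90);save(p,'w7.png',(u-120,v-90,u+120,v+90),3.3)
E
```

```text
t 22.7 pos [0.5446 0.0878 0.2047] yaw 5.63 tilt [-8.e-04 -6.e-04 -1.e+00] F [-0.26  0.37  0.85] w 1.003 g 0.0 
 -> d [-0.0989  0.0043  0.0238] turn 0.0004
279 188
```

View pics/w7.png

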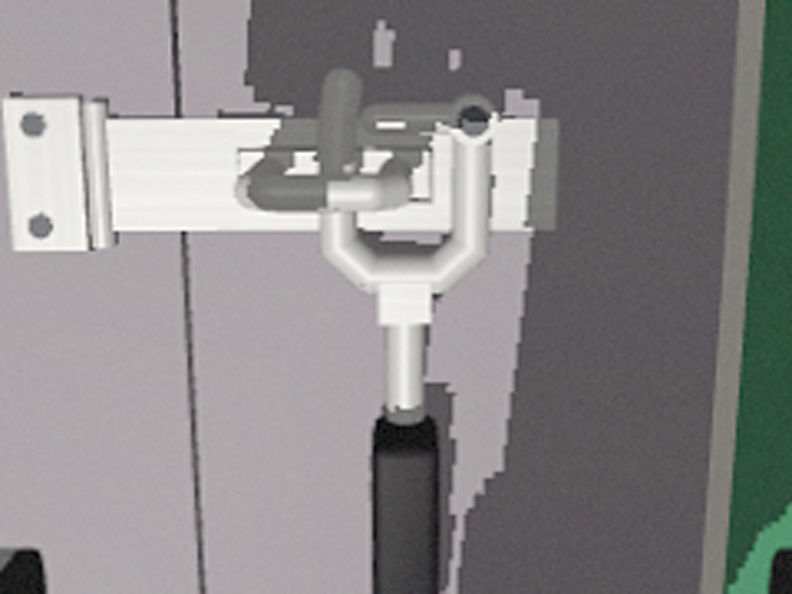

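The hook lies flat on the closed hasp. The leg is inside the U near (400,180), the gate is shut across at row 120, and the gripper is clear.

```bash
python3 -c "
from station import bot
print(bot.hand_in())"
```

```text
the job is handed in; nothing more can be done
None
```

The job is handed in: the hasp is folded flat, the hook is snapped onto the staple's right (-y) leg with its gate shut, the catch held a tug of about 9.8 N for over half a second, and the hook lies flat with the gripper clear; the hand-in gave no verdict.

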